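# Dock the sample tower and close its gate

## Robot

A 7-joint arm with a two-finger parallel gripper is mounted at the origin on the work surface. World frame = base frame: x ahead of the robot, y to its left, z up, the work surface at z = 0. Lengths are in mm, angles in rad, forces in N, time in s.
With the tool pointing down it reaches from about 400 to 875 mm from the base axis. Payload 4.4 kg.
Tool frame: the origin (TCP) lies on the centre line of the jaws, within the pads' length; the fingertips stand 14 mm ahead of it and the grasp point (between the pads) lies 5 mm behind it; z points along the fingers, x is the direction in which the jaws open and shut, and the axes are right-handed (so a half turn about z gives the same grasp; the last joint's range is limited). The gripper opens to 85 mm and grips with 20 to 120 N. Pads are 22 mm wide; open, the fingers measure 114 mm over their backs; the gripper's body (76 mm by 85 mm) begins 54 mm behind the grasp point. The pads swing forward as they close: fully open they stand 13 mm farther back than shut.
Start: joints at [1.243, 0.628, 0.038, 1.517, -0.027, 0.996, -0.02], TCP at [168.26, -627.858, 245.313] pointing down, gripper open.
Joint ranges: [-3.06, 3.06], [-0.37, 2.12], [-1.25, 1.32], [0.18, 2.47], [-1.1, 4.24], [0.23, 1.98], [-2.94, 2.94]. Speed limits (rad/s): [2.57, 2.57, 3.14, 3.14, 3.14, 3.14, 3.14].

## Interface

Orientations are given as [roll, pitch, yaw] about the fixed x, y, z axes, in that order (R = Rz(yaw) Ry(pitch) Rx(roll)).
In Python, from cell import ctrl gives the robot as it stands.
- The arm moves only by the tool send_rows, never from a script. Its argument "commands" is a list of rows, each a list of 5 numbers: the finger opening in mm, from 0 to 85.4, then the shift along the tool's x, y, z in mm, then the turn about the tool's z in degrees. In form: [[grip, x, y, z, roll], ...]. A call has 1 to 5 rows; each row is the pose to reach, as a shift and turn from the pose measured when the call began, along the tool's axes at that moment; what a row does not reach only later rows make up. A row lasts 1/10 s, in which the tool goes at most 50 mm and 8.59 degrees, less where a joint would pass 70% of its speed; a pose out of reach is approached as far as the arm can. A call with a gripper value outside its range is refused whole. The fingers move at their own pace and stop on an object; the grip force is fixed at half the most. Time passes only in rows, so rows that repeat a pose let the fingers close. It gives the time, the measured TCP pose, the force and the opening at its end, in the units of the state.
- ctrl.read_state(): the state, without advancing time (a new reading comes with each control period).
- ctrl.get_image(name): name is "side" or "top" or "wrist"; returns the picture (480x640x3 uint8, red, green, blue); there is no depth.
- ctrl.camera_params(name): a dict with "fx", "fy", "cx", "cy" (pixels), "k1" (the pictures are not rectified: a ray, as slopes to the right and down, at radius r is drawn at 1 + k1 r^2 times it, then the intrinsics apply), "cam_to_world" (4x4, takes a point from camera to world coordinates). Camera axes: x right, y down, z forward; pixel columns grow to the right and rows downward; lengths in mm; the calibration is good to about 2 mm. A picture is of the moment at which its call begins: read the wrist's pose just before it. camera_params takes no time and is no camera call; for the wrist camera it gives the pose at the moment of the call.
- ctrl.finish_job(): hands the job in, once; it reports no verdict.
The state is a dict: "clock": time; "qpos": joint angles; "qd": joint speeds; "tau": joint torques, N m; "eef_pos": TCP position; "tool_rot": TCP orientation; "force": force on the tool from outside, world axes, zero at the start; "torque": the same for the moment, N m; "width": finger opening in mm.
Only numpy, scipy, OpenCV 4.12 (cv2) and the standard library are available. Lean on these libraries where they do the work, as an engineer would, in place of code of your own. Each camera call takes 0.05 s, during which the arm holds its last target.

## Task

Push the tall, heavy sample tower low on its blue base so that it slides upright along the bench without tipping, fully home between the white guides and flat against the dock's backstop; then push the red gate bar fully shut behind it. Only push, do not lift or carry anything: touch the tower only on its blue base, keep off the boxes and the handle above it, and leave the other things on the bench where they are.

Things in the scene. Friction and masses are not known exactly. Their poses are not given: they have to be found in the camera images.
- tower: Loaded sample tower, loose; origin at the centre of its underside, z up; x points roughly to the dock, so push its rear face, x = -65 mm. Its lowest 50 mm is a plain blue base, 130 (x) x 120 (y) mm, the only part to touch; the base's rear 50 mm is an empty step. 0.65 to 0.95 kg, centre of mass 85 mm up and 17 mm forward: pushed high it tips, pushed 20 to 30 mm up it slides at some 3 to 7 N.
- dock: Fixed white dock, origin on the bench where the centre of the tower's underside belongs (yellow patch), axes parallel to the home tower's; x points from the open mouth to the backstop, y left, z up. Backstop 45 mm high, face at x = 65 mm. Side guides 28 mm high, inner faces at y = 70 and -70 mm back to x = 20 mm, then flaring to about 90 and -90 at x = -7 mm.
- gate (a joint): Hinge of the red gate bar, rad: 0 fully shut (hard stop), starts open at 1.8 to 2.2. The bar is 100 mm long, 12 mm thick, at heights 9 to 33 mm. At value q it points from the hinge along (-sin q, -cos q) in the dock's x, y; to shut it push its outer side, which looks along (-cos q, sin q). Takes about 1 N at the end; stays where left.
- gate_hinge (a point): Point on the gate's vertical hinge axis, 21 mm above the bench; in the dock's frame x = -77, y = +98 mm (on a foot strip 9 mm high). The shut bar lies along the dock's -y, 6 mm behind a tower that is home.
- gate_tip (a point): Centre of the free end of the red gate bar, 100 mm from the hinge axis, 21 mm above the bench.
- tower_top: Upper part of the tower, fixed on the blue base, over x = -15 to 65 mm of it; origin 25 mm forward of the tower's and 50 mm above its underside. Aluminium frame with orange, white and green boxes up to 173 mm above the bench, steel bow handle up to 198 mm. Not to be touched with the fingers.
- tube_rack: Yellow tube rack, loose, 55 x 110 mm, 40 mm high, left of the dock; origin at the centre of its underside. Not to be moved.
- reagent: Amber bottle with a white cap, loose, 56 mm across, 110 mm high, right of the dock; origin at the centre of its underside. Not to be moved.
- tip_box: Blue box with a clear lid, loose, 85 x 120 mm, 54 mm high, to the right, nearer the robot; origin at the centre of its underside. Not to be moved.
Not all that is in view belongs to the job. Of the things that look like the tower, the middle-sized one is meant.

How it is judged:
By the outcome, as a careful person would: the job done as asked, in the order asked, and still so for the second after the job is handed in, with the robot touching nothing.
It also fails if it takes over 66 s, if anything falls off the work surface, if the arm or the gripper's body presses on something with over 40 N, if the wrist force passes 120 N, or if a joint passes its speed limit or range.

## Working session

There is one attempt and no reset: what is moved stays moved. The work goes in short steps, Python scripts to look and compute and a tool call to move; the robot and the scene stay as the last step left them, time stands still between calls to the robot, and variables do not carry over. Pictures are saved under pics/ and viewed, and the job is handed in when it is done.

Besides the shell and the picture viewer there is one more tool, called after "Call:" as a command line: name --pt "numbers of a row" for each row, then --argument value for the rest. send_rows: Moves the arm, as the interface text tells. Its arguments: {"type":"object","properties":{"commands":{"type":"array"}},"required":["commands"]}

```bash
mkdir -p pics; ls; python3 - <<'E'
from cell import ctrl
import cv2
print(ctrl.read_state())
for n in ["top","side","wrist"]:
    p=ctrl.camera_params(n); print(n,p)
    im=ctrl.get_image(n); cv2.imwrite(f"pics/{n}0.png",im[:,:,::-1])
E
```

```text
pics
{'clock': 0.0, 'qpos': array([ 1.24321045,  0.62940029,  0.03846119,  1.51839448, -0.027051  ,
        0.99629716, -0.01998552]), 'qd': array([-5.89429469e-04, -4.44001550e-05,  1.13860834e-03,  1.10113611e-03,
        5.82463694e-04,  8.60054401e-05, -2.03229675e-04]), 'tau': array([ 2.88892006e-04, -5.63396108e+01,  1.22635078e+00, -1.93435961e+01,
        1.09373184e-02,  1.03944234e-02, -1.94905238e-05]), 'eef_pos': array([ 168.09444771, -627.24918279,  244.34583946]), 'tool_rot': array([-3.14159078e+00,  1.98108961e-03, -1.30903989e+00]), 'force': array([ 0.66467475,  0.11610386, -0.34534766]), 'torque': array([ 0.01504704,  0.01831275, -0.01666248]), 'width': 85.6874732856531}
top {'fx': 554.605677821711, 'fy': 554.605677821711, 'cx': 318.0717999469479, 'cy': 248.7417407092987, 'k1': -0.15901973083352866, 'cam_to_world': array([[ 2.52300181e-02, -9.93674419e-01,  1.09428490e-01,
         4.20676575e+02],
       [-9.99680537e-01, -2.52433314e-02,  1.26388894e-03,
         1.80208372e+01],
       [ 1.50644553e-03, -1.09425420e-01, -9.93993867e-01,
         1.12791787e+03],
 
[... 370 characters left out ...]
5430e-01,
         2.80423398e+02],
       [ 8.98647088e-03, -3.43873821e-01, -9.38972864e-01,
         8.81184863e+02],
       [ 0.00000000e+00,  0.00000000e+00,  0.00000000e+00,
         1.00000000e+00]])}
wrist {'fx': 341.7268066983646, 'fy': 341.7268066983646, 'cx': 316.06113536154015, 'cy': 242.8347782964411, 'k1': 0.00701863782782879, 'cam_to_world': array([[ 2.59016893e-01, -9.23924378e-01, -2.81556376e-01,
         2.40779209e+02],
       [-9.65871924e-01, -2.48158027e-01, -7.42227697e-02,
        -6.08852406e+02],
       [-1.29424845e-03,  2.91172350e-01, -9.56669738e-01,
         3.73102463e+02],
       [ 0.00000000e+00,  0.00000000e+00,  0.00000000e+00,
         1.00000000e+00]])}
```

View pics/top0.png

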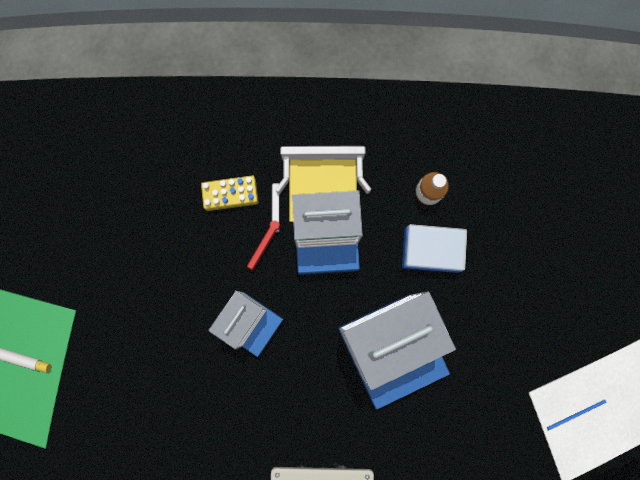

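View pics/side0.png

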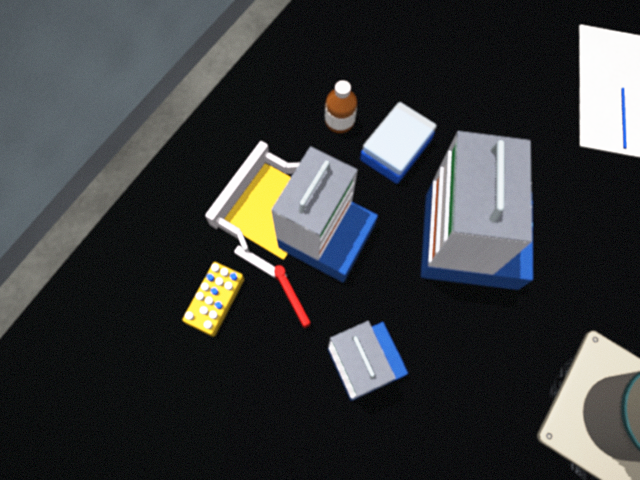

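View pics/wrist0.png

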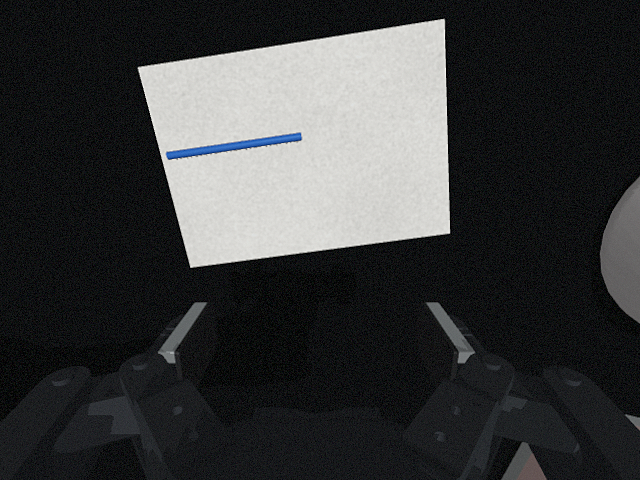

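The top view shows three tower look-alikes: small at (245,323), middle at (327,232) and large at (397,350). By the description the middle one is meant. The dock is at (323,185), the gate hinge at (275,226), and the gate tip at (250,267). Next I'll check the choice in a close crop.

```bash
python3 - <<'E'
import cv2
im=cv2.imread("pics/top0.png")
c=im[135:285,235:385]; cv2.imwrite("pics/topc.png",cv2.resize(c,None,fx=4,fy=4,interpolation=cv2.INTER_CUBIC))
im=cv2.imread("pics/side0.png")
c=im[130:340,200:400]; cv2.imwrite("pics/sidec.png",cv2.resize(c,None,fx=2.8,fy=2.8,interpolation=cv2.INTER_CUBIC))
E
```

```text
(no output)
```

View pics/topc.png

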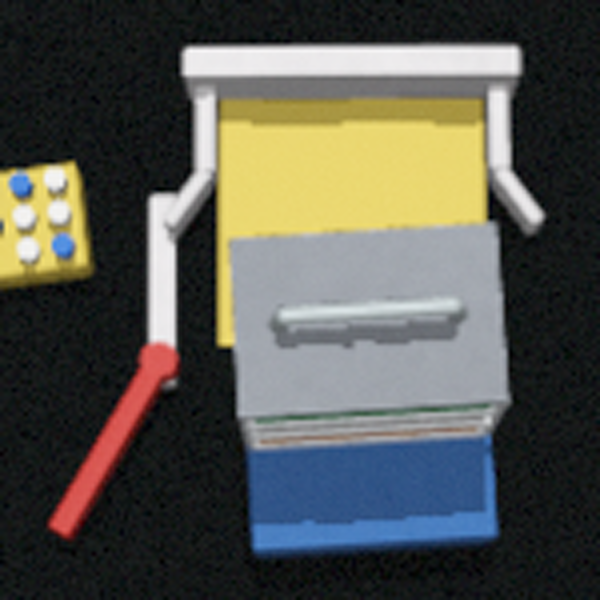

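View pics/sidec.png

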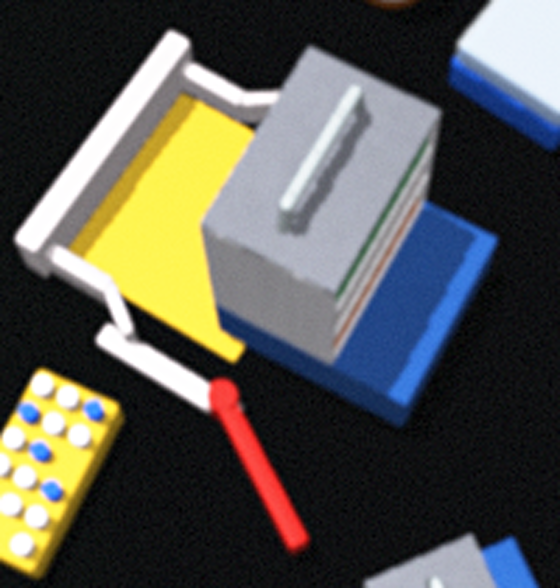

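```bash
cat > h.py <<'E'
import numpy as np, cv2
from cell import ctrl
def params(n):
    p=ctrl.camera_params(n); K=np.array([[p['fx'],0,p['cx']],[0,p['fy'],p['cy']],[0,0,1]]); return K,p['k1'],np.array(p['cam_to_world'])
def pix2z(n,uv,z,P=None):
    K,k1,T=P or params(n)
    q=cv2.undistortPoints(np.array([[uv]],float),K,np.array([k1,0,0,0,0.]))[0,0]
    d=T[:3,:3]@np.array([q[0],q[1],1]); o=T[:3,3]
    return o+d*(z-o[2])/d[2]
def proj(n,X,P=None):
    K,k1,T=P or params(n)
    Ti=np.linalg.inv(T)
    r,_=cv2.Rodrigues(Ti[:3,:3])
    return cv2.projectPoints(np.array(X,float).reshape(-1,3),r,Ti[:3,3],K,np.array([k1,0,0,0,0.]))[0][:,0]
E
python3 - <<'E'
from h import *
np.set_printoptions(precision=1,suppress=True)
t=lambda u,v:(235+u/4-.4,135+v/4-.4)
s=lambda u,v:(200+u/2.8-.3,130+v/2.8-.3)
for n,c,u,v,z in [("toprearL",'top',252,552,0),("toprearR",'top',497,537,0),("toprearL50",'top',252,552,50),("toprearR50",'top',497,537,50),
 ("hinge",'top',158,360,33),("tip",'top',62,530,33),
 ("bsL top",'top',184,77,45),("bsR top",'top',520,74,45),
 ("yellowfrontL",'top',218,346,0),("yL back",'top',218,124,0),("yR",'top',486,124,0),("guideL in",'top',214,170,28),("guideR in",'top',490,170,28),
 ("side rearR top",'side',497,240,50),("side rearL top",'side',390,396,50),("side rearL bot",'side',404,424,0),
 ("s hinge",'side',224,396,33),("s tip",'side',298,545,33),("s bs",'side',186,50,45),("s bs2",'side',38,245,45),
 ("roof fl",'top',230,242,173),("roof fr",'top',497,225,173),("roof rl",'top',238,418,173),("roof rr",'top',508,402,173),
 ("roof",'side',312,47,173),("roof",'side',440,110,173),("roof",'side',335,292,173),("roof",'side',203,222,173)]:
    print(n,pix2z(c,(t if c=='top' else s)(u,v),z))
E
```

```text
toprearL [494.9  59.9   0. ]
toprearR [505.7 -64.8   0. ]
toprearL50 [491.6  58.1  50. ]
toprearR50 [501.9 -61.1  50. ]
hinge [587.5 108.5  33. ]
tip [501.2 153.3  33. ]
bsL top [730.1  99.7  45. ]
bsR top [736.1 -69.4  45. ]
yellowfrontL [600.6  80.5   0. ]
yL back [718.   84.4   0. ]
yR [721.6 -55.6   0. ]
guideL in [686.5  83.9  28. ]
guideR in [690.1 -56.1  28. ]
side rearR top [502.2 -60.1  50. ]
side rearL top [503.1  57.6  50. ]
side rearL bot [492.   54.4   0. ]
s hinge [586.5 107.5  33. ]
s tip [500.9 156.5  33. ]
s bs [734.5 -63.4  45. ]
s bs2 [731.5  94.9  45. ]
roof fl [619.3  67.2 173. ]
roof fr [629.9 -49.8 173. ]
roof rl [541.6  61.3 173. ]
roof rr [551.6 -55.8 173. ]
roof [629.5 -50.  173. ]
roof [552.2 -56.4 173. ]
roof [541.9  60.2 173. ]
roof [619.4  65.9 173. ]
```

The crop confirms the middle tower: the roof corners agree to 1 mm between the two cameras. It stands at about (561,3) with yaw about 4.7°. The dock is at about (668,13) with yaw about 1.75°, and its hinge and guides check against the given sizes. Next I'll measure the neighbours that limit the approach.

```bash
python3 - <<'E'
import cv2
im=cv2.imread("pics/top0.png")
c=im[280:420,200:465]; cv2.imwrite("pics/topd.png",cv2.resize(c,None,fx=3,fy=3,interpolation=cv2.INTER_CUBIC))
im=cv2.imread("pics/side0.png")
c=im[110:410,320:550]; cv2.imwrite("pics/sided.png",cv2.resize(c,None,fx=2,fy=2,interpolation=cv2.INTER_CUBIC))
E
```

```text
(no output)
```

View pics/topd.png

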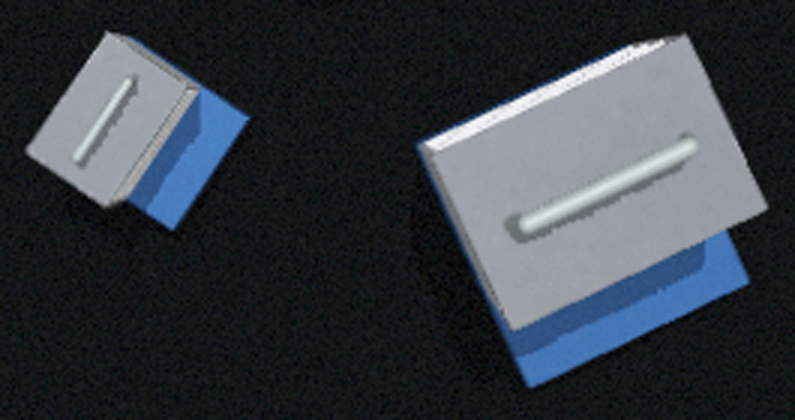

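View pics/sided.png

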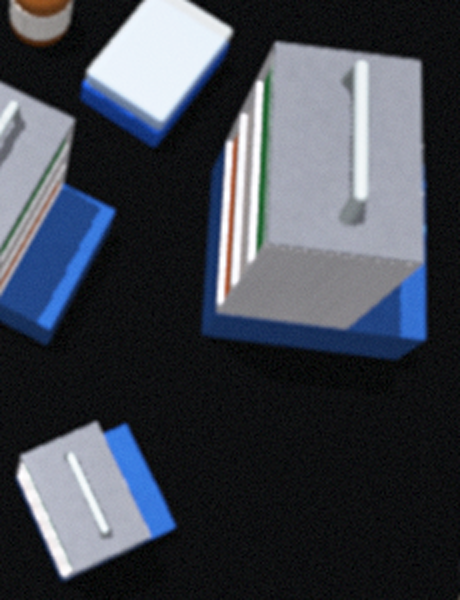

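```bash
python3 - <<'E'
from h import *
np.set_printoptions(precision=1,suppress=True)
t=lambda u,v:(200+u/3-.3,280+v/3-.3)
s=lambda u,v:(320+u/2-.25,110+v/2-.25)
A=params('top');B=params('side')
def tri(a,b):
    best=min(range(0,400),key=lambda z:np.linalg.norm(pix2z('top',t(*a),z,A)-pix2z('side',s(*b),z,B)))
    return best,pix2z('top',t(*a),best,A),pix2z('side',s(*b),best,B)
for a,b in [((430,150),(268,245)),((687,37),(276,42)),((767,208),(422,60)),((512,330),(420,262)),((520,222),(358,200)),((690,147),(360,65)),
 ((110,32),(97,422)) ,((200,88),(97,422)),((25,153),(18,465)),((105,207),(67,577)),((110,32),(18,465))]:
    print(tri(a,b))
for p in [(748,283),(530,386),(418,147),(248,118),(175,228)]: print(pix2z('top',t(*p),60,A),pix2z('top',t(*p),0,A))
for p in [(403,250),(405,227),(467,230),(464,271)]: print('tipbox',pix2z('top',p,54,A))
E
```

```text
(225, array([389.4, -24.5, 225. ]), array([386. , -24.4, 225. ]))
(226, array([ 453.4, -163.4,  226. ]), array([ 454.4, -163.2,  226. ]))
(229, array([ 361.5, -207.9,  229. ]), array([ 360.6, -207.6,  229. ]))
(224, array([293.5, -71. , 224. ]), array([295.3, -71.1, 224. ]))
(254, array([353.9, -71. , 254. ]), array([353. , -70.9, 254. ]))
(256, array([ 394.6, -159.6,  256. ]), array([ 396.4, -159.6,  256. ]))
(263, array([447.2, 145.1, 263. ]), array([418.2, 146.4, 263. ]))
(103, array([419.3, 111.8, 103. ]), array([420.3, 111.7, 103. ]))
(295, array([384.5, 181.1, 295. ]), array([441.3, 197.4, 295. ]))
(0, array([337.1, 183. ,   0. ]), array([376. , 208.4,   0. ]))
(97, array([452.3, 169.5,  97. ]), array([451.9, 169.3,  97. ]))
[ 302.2 -238.6   60. ] [ 295.6 -253.     0. ]
[235.  -99.4  60. ] [ 224.6 -106.     0. ]
[385.4 -24.6  60. ] [383.4 -27.    0. ]
[401.   84.4  60. ] [399.9  88.1   0. ]
[329.7 128.9  60. ] [324.6 135.1   0. ]
tipbox [ 540.6 -146.7   54. ]
tipbox [ 586.2 -150.3   54. ]
tipbox [ 583.7 -274.4   54. ]
tipbox [ 502.2 -268.1   54. ]
```

Call:
send_rows --pt "0 0 0 -45 -8" --pt "0 -10 -10 -80 -16" --pt "0 -40 -36 -100 -24" --pt "0 -70 -62 -100 -32" --pt "0 -100 -89 -100 -40"

```text
clock: 0.65
eef_pos: [228.7, -506.8, 345.4]
tool_rot: [-3.141, -0.0, -0.606]
force: [1.0, -0.0, 0.3]
width: 12.4
```

```bash
cat >> h.py <<'E'
def go(x,y,z,yawdeg,n=None):
    s=ctrl.read_state(); p=s['eef_pos']; r=s['tool_rot']
    from scipy.spatial.transform import Rotation as Ro
    R=Ro.from_euler('xyz',r).as_matrix()
    d=R.T@(np.array([x,y,z])-p); yaw=np.degrees(r[2])
    roll=-(yawdeg-yaw)
    print('t',round(s['clock'],2),'pos',p.round(1),'rot',np.degrees(r).round(1),'F',s['force'].round(1),'w',round(s['width'],1),'-> tool d',d.round(1),'roll',round(roll,1),'| len',np.linalg.norm(d).round(1))
E
python3 -c "
from h import *
go(470,5,345,90)"
```

```text
t 0.65 pos [ 228.7 -506.8  345.4] rot [-180.    -0.   -34.7] F [ 1.  -0.   0.3] w 12.4 -> tool d [-9.300e+01 -5.582e+02  4.000e-01] roll -124.7 | len 565.9
```

Call:
send_rows --pt "0 -7 -43 0 -8.5" --pt "0 -14 -86 0 -17" --pt "0 -21 -129 0 -25.5" --pt "0 -28 -172 0 -34" --pt "0 -35 -215 0 -42.5"

```text
clock: 1.15
eef_pos: [322.6, -308.4, 345.4]
tool_rot: [3.141, 0.0, 0.142]
force: [0.1, -0.7, -0.0]
width: 0.1
```

```bash
python3 -c "
from h import *
go(470,5,345,90)"
```

```text
t 1.15 pos [ 322.6 -308.4  345.4] rot [180.    0.    8.1] F [ 0.1 -0.7 -0. ] w 0.1 -> tool d [ 190.2 -289.4    0.4] roll -81.9 | len 346.3
```

Call:
send_rows --pt "0 23 -36 0 -8.5" --pt "0 46 -71 0 -17" --pt "0 69 -107 0 -25.5" --pt "0 93 -142 0 -34" --pt "0 116 -178 0 -42.5"

```text
clock: 1.65
eef_pos: [412.6, -114.4, 345.5]
tool_rot: [3.141, 0.0, 0.889]
force: [0.3, -1.1, -0.0]
width: -0.1
```

```bash
python3 -c "
from h import *
go(470,5,345,90)"
```

```text
t 1.65 pos [ 412.6 -114.4  345.5] rot [180.    0.   50.9] F [ 0.3 -1.1 -0. ] w -0.1 -> tool d [128.9 -30.7   0.4] roll -39.1 | len 132.5
```

Call:
send_rows --pt "0 26 -6 0 -8" --pt "0 52 -12 0 -16" --pt "0 78 -18 0 -24" --pt "0 104 -25 0 -32" --pt "0 129 -31 0 -39"

```text
clock: 2.15
eef_pos: [470.0, 6.3, 345.3]
tool_rot: [3.142, 0.001, 1.575]
force: [0.9, 0.4, -0.0]
width: -0.3
```

```bash
python3 - <<'E'
from h import *
go(470,5,345,90)
for n in ['top','side','wrist']:
    cv2.imwrite(f'pics/{n}1.png',ctrl.get_image(n)[:,:,::-1])
E
```

```text
t 2.15 pos [470.    6.3 345.3] rot [180.    0.   90.3] F [ 0.9  0.4 -0. ] w -0.3 -> tool d [-1.3  0.   0.3] roll 0.3 | len 1.3
```

View pics/top1.png

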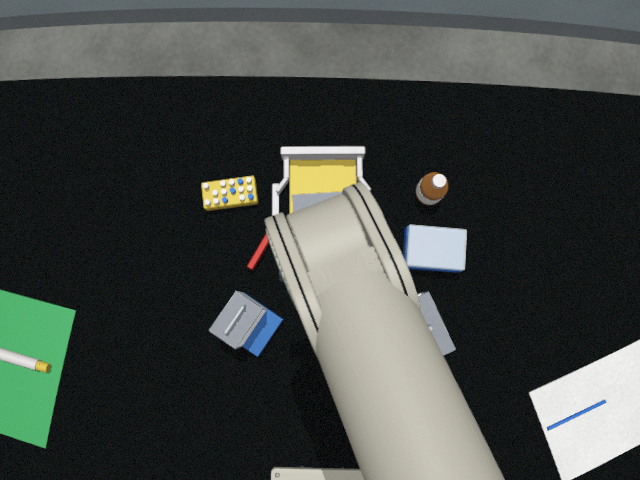

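View pics/side1.png

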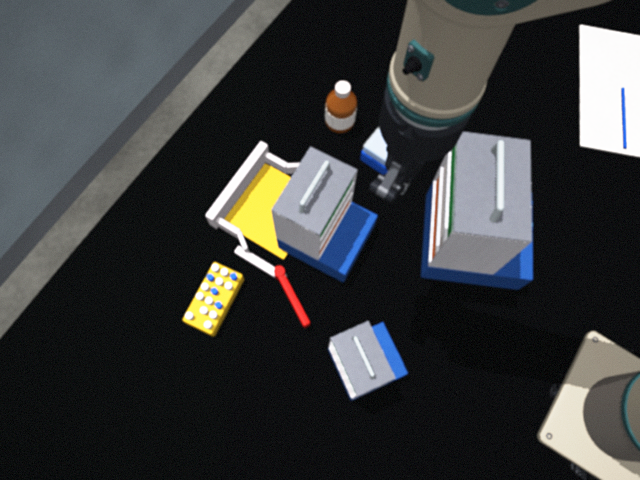

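View pics/wrist1.png

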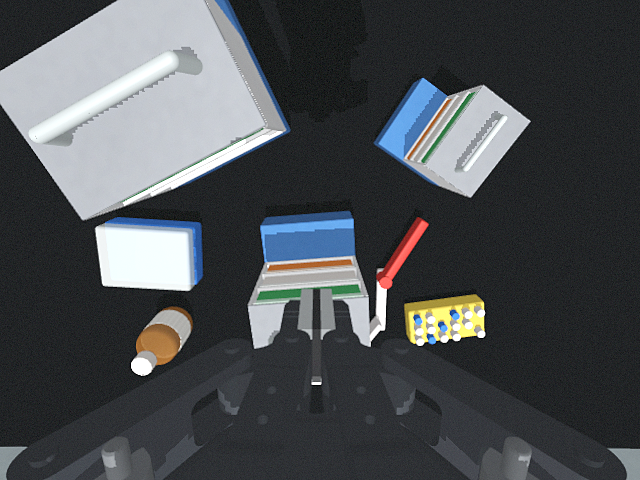

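```bash
python3 - <<'E'
from h import *
P=params('wrist'); print(P[2][:3,3])
print(proj('side',[P[2][:3,3],[470,6,331],[470,6,404],[395,6,450]]))
im=cv2.imread('pics/side1.png')[0:220,330:550]; cv2.imwrite('pics/s1c.png',cv2.resize(im,None,fx=2.7,fy=2.7,interpolation=cv2.INTER_CUBIC))
E
```

```text
[396.39096458   6.0107913  473.86125617]
[[498.42755943 155.16978776]
 [400.14887858 182.80183564]
 [411.44445251 151.89657924]
 [491.23765365 168.40738018]]
```

View pics/s1c.png

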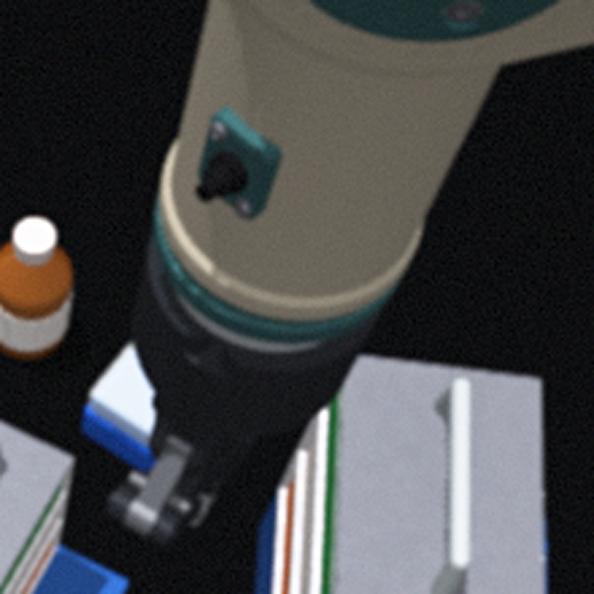

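```bash
python3 - <<'E'
from h import *
s=ctrl.read_state(); print(s['qpos'].round(4).tolist(), s['eef_pos'].round(2).tolist(), s['tool_rot'].round(4).tolist())
from scipy.spatial.transform import Rotation as Ro
from scipy.optimize import least_squares
import itertools
D=[(np.array([ 1.24321045,  0.62940029,  0.03846119,  1.51839448, -0.027051  ,0.99629716, -0.01998552]),np.array([168.094,-627.249,244.346]),np.array([-3.14159078e+00,  1.98108961e-03, -1.30903989e+00])),
(s['qpos'],s['eef_pos'],s['tool_rot'])]
def fk(q,sg,p,off):
    R=Ro.from_euler('z',sg[0]*q[0]+off); pos=[np.array([0,0,p[0]])]
    R=R*Ro.from_euler('y',q[1]);R=R*Ro.from_euler('z',sg[1]*q[2]); pos.append(pos[-1]+R.apply([0,0,p[1]]))
    R=R*Ro.from_euler('y',q[3]);R=R*Ro.from_euler('z',sg[2]*q[4]); pos.append(pos[-1]+R.apply([0,0,p[2]]))
    R=R*Ro.from_euler('y',q[5]);R=R*Ro.from_euler('z',sg[3]*q[6]); pos.append(pos[-1]+R.apply([0,0,p[3]]))
    return R,pos
for sg in itertools.product([1,-1],repeat=4):
  best=None
  off=-1.309+ -sg[0]*1.243
  def f(v):
    e=[]
    for q,x,r in D:
        R,pos=fk(q,sg,v[:4],v[4]); e+=list(pos[-1]-x)
        z=Ro.from_euler('xyz',r).as_matrix()[:,2]; e+=list(300*(R.as_matrix()[:,2]-z))
    return e
  r=least_squares(f,[300,400,400,250,off])
  if r.cost<50000: print(sg,r.cost,r.x.round(3)); print(np.round(fk(D[1][0],sg,r.x[:4],r.x[4])[1],0).tolist())
E
```

```text
[0.5595, 0.3447, -0.8524, 1.8387, 0.2909, 1.0886, 1.1717] [469.96, 6.74, 345.24] [-3.1416, -0.0003, 1.5723]
(1, 1, 1, 1) 8471.60360708495 [-5.56293044e+05 -2.25388000e+02 -3.91295000e+02 -5.56588217e+05
 -2.58700000e+00]
[[0.0, 0.0, -556293.0], [34.0, 68.0, -556505.0], [376.0, 121.0, -556324.0], [463.0, -43.0, 264.0]]
(1, 1, 1, -1) 8471.603606308998 [-5.56291593e+05 -2.25384000e+02 -3.91297000e+02 -5.56586763e+05
 -2.58700000e+00]
[[0.0, 0.0, -556292.0], [34.0, 68.0, -556504.0], [376.0, 121.0, -556322.0], [463.0, -43.0, 264.0]]
(1, 1, -1, 1) 39398.039290560795 [-1.437060e+03  2.534009e+03 -1.091918e+03  1.107715e+03 -2.488000e+00]
[[0.0, 0.0, -1437.0], [-299.0, -802.0, 948.0], [637.0, -560.0, 1454.0], [429.0, -56.0, 490.0]]
(1, 1, -1, -1) 39398.03929056 [-1.437060e+03  2.534009e+03 -1.091918e+03  1.107715e+03 -2.488000e+00]
[[0.0, 0.0, -1437.0], [-299.0, -802.0, 948.0], [637.0, -560.0, 1454.0], [429.0, -56.0, 490.0]]
(1, -1, 1, 1) 22757.738118730595 [ 676.762  911.802   77.917 1219.766   -2.403]
[[0.0, 0.0, 677.0], [-83.0, -297.0, 1535.0], [-39.0, -350.0, 1499.0], [472.0, -37.0, 437.
[... 1472 characters left out ...]
46e+02 -5.28400e+00 -4.30000e-02]
[[0.0, 0.0, -13.0], [157.0, -108.0, 518.0], [470.0, 9.0, 343.0], [471.0, 6.0, 347.0]]
(-1, -1, 1, -1) 11717.216945461365 [-1.30900e+01  5.63975e+02  3.77546e+02 -5.28400e+00 -4.30000e-02]
[[0.0, 0.0, -13.0], [157.0, -108.0, 518.0], [470.0, 9.0, 343.0], [471.0, 6.0, 347.0]]
(-1, -1, -1, 1) 6.397947021271451 [-1.126096e+03  5.642360e+02  3.761080e+02 -1.116993e+03 -4.400000e-02]
[[0.0, 0.0, -1126.0], [157.0, -108.0, -595.0], [469.0, 8.0, -769.0], [469.0, 8.0, 348.0]]
(-1, -1, -1, -1) 6.397947021068328 [-1.126055e+03  5.642360e+02  3.761080e+02 -1.116952e+03 -4.400000e-02]
[[0.0, 0.0, -1126.0], [157.0, -108.0, -595.0], [469.0, 8.0, -769.0], [469.0, 8.0, 348.0]]
```

Call:
send_rows --pt "70 -5 0 45 -2" --pt "70 -10 1 90 -4.4" --pt "70 -10 1 135 -4.4" --pt "70 -10 1 180 -4.4" --pt "70 -10 1 215 -4.4"

```text
clock: 2.8
eef_pos: [469.4, -5.2, 127.9]
tool_rot: [-3.139, 0.001, 1.646]
force: [1.1, -0.7, -0.3]
width: 69.8
```

```bash
python3 - <<'E'
from h import *
go(471,-4,22,94.7)
s=ctrl.read_state()
for n in ['side','wrist']:
    cv2.imwrite(f'pics/{n}2.png',ctrl.get_image(n)[:,:,::-1])
im=cv2.imread('pics/side2.png')[60:300,240:560]; cv2.imwrite('pics/s2c.png',cv2.resize(im,None,fx=2.4,fy=2.4,interpolation=cv2.INTER_CUBIC))
E
```

```text
t 2.8 pos [469.4  -5.2 127.9] rot [-179.8    0.    94.3] F [ 1.1 -0.7 -0.3] w 69.8 -> tool d [  1.1   1.9 105.9] roll -0.4 | len 105.9
```

View pics/s2c.png

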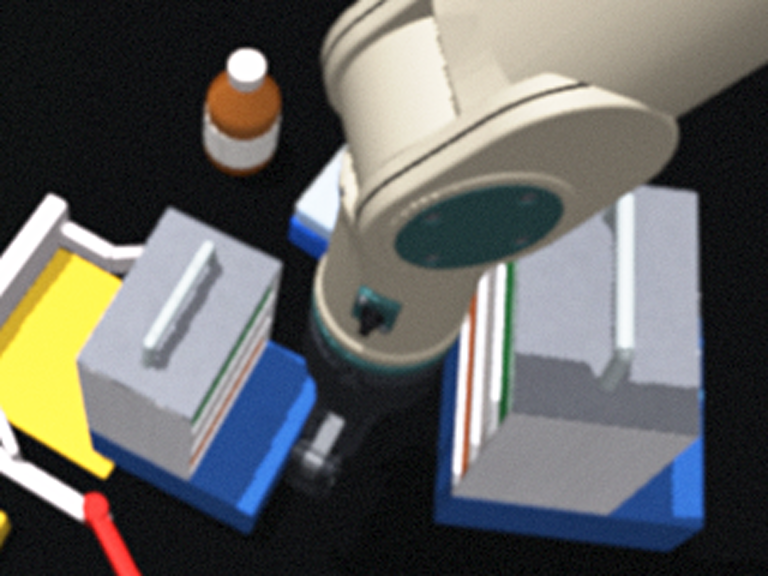

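View pics/wrist2.png

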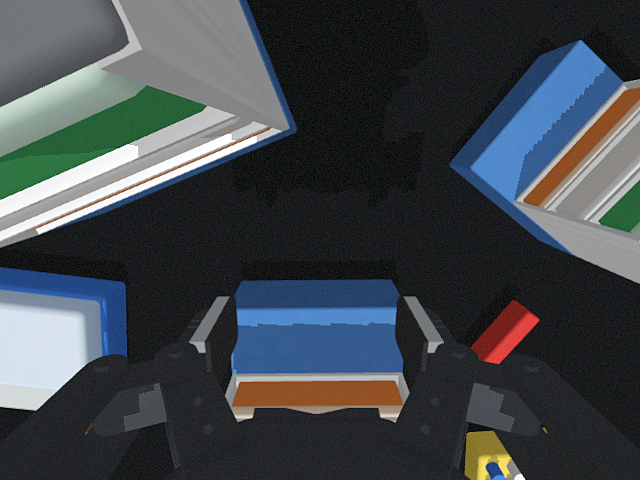

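```bash
python3 - <<'E'
from h import *
from scipy.optimize import least_squares
r=least_squares(lambda v: proj('side',[[469,v[0],v[1]]])[0]-[440,154],[60,400]);print(r.x,r.cost)
r=least_squares(lambda v: proj('side',[[v[1],v[0],128+290]])[0]-[440,154],[60,450]);print(r.x,r.cost)
# fingers in wrist image: project pad rectangle points
s=ctrl.read_state()
from scipy.spatial.transform import Rotation as Ro
R=Ro.from_euler('xyz',s['tool_rot']).as_matrix()
for x in (-35,35,-42,42):
  for y in(-11,11):
    for z in (0,14): print((x,y,z),proj('wrist',[s['eef_pos']+R@np.array([x,y,z])])[0].round(0))
E
```

```text
[-211.79222751   67.66633553] 1.0218452912551652e-20
[1.75537386e-01 4.43592904e+02] 1.3683173323788982e-17
(-35, -11, 0) [233. 297.]
(-35, -11, 14) [240. 283.]
(-35, 11, 0) [236. 343.]
(-35, 11, 14) [243. 326.]
(35, -11, 0) [402. 297.]
(35, -11, 14) [395. 283.]
(35, 11, 0) [399. 343.]
(35, 11, 14) [392. 326.]
(-42, -11, 0) [216. 297.]
(-42, -11, 14) [225. 283.]
(-42, 11, 0) [220. 343.]
(-42, 11, 14) [228. 326.]
(42, -11, 0) [419. 297.]
(42, -11, 14) [410. 283.]
(42, 11, 0) [415. 343.]
(42, 11, 14) [407. 326.]
```

Call:
send_rows --pt "70 0 0 20 0" --pt "70 0 0 40 0" --pt "70 0 0 55 0"

```text
clock: 3.2
eef_pos: [467.8, -6.2, 72.6]
tool_rot: [-3.134, 0.002, 1.645]
force: [-0.5, 0.7, -0.2]
width: 70.2
```

```bash
python3 - <<'E'
from h import *
go(471,-4,15,94.7)
s=ctrl.read_state(); print(s['tau'].round(1), s['qpos'].round(2))
cv2.imwrite('pics/side3.png',ctrl.get_image('side')[:,:,::-1])
cv2.imwrite('pics/top3.png',ctrl.get_image('top')[:,:,::-1])
a=cv2.imread('pics/side3.png')[60:300,240:560];b=cv2.imread('pics/top3.png')[160:400,200:520]; cv2.imwrite('pics/s3c.png',cv2.resize(np.vstack([a,b]),None,fx=1.25,fy=1.25,interpolation=cv2.INTER_CUBIC))
E
```

```text
t 3.2 pos [467.8  -6.2  72.6] rot [-1.796e+02  1.000e-01  9.420e+01] F [-0.5  0.7 -0.2] w 70.2 -> tool d [ 2.1  3.8 57.6] roll -0.5 | len 57.8
[  1.  -47.6  -6.2  -7.3  -0.3   0.4   0.3] [ 0.29  0.73 -0.5   2.14  0.78  0.48  0.82]
```

View pics/s3c.png

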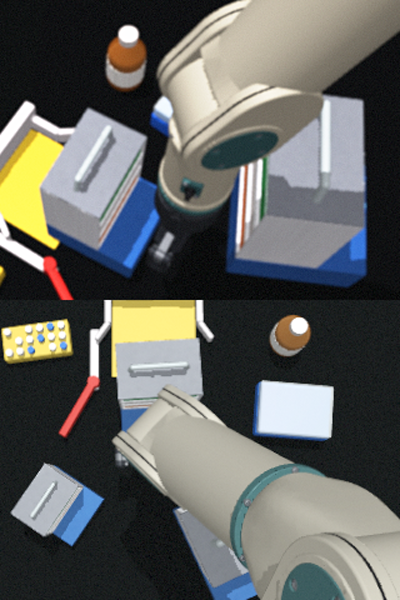

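```bash
python3 - <<'E'
from h import *
from scipy.spatial.transform import Rotation as Ro
q=ctrl.read_state()['qpos']
R=Ro.from_euler('z',-q[0]-.044)*Ro.from_euler('y',q[1])*Ro.from_euler('z',-q[2]); e=R.apply([0,0,564.2])
R=R*Ro.from_euler('y',q[3]); w=e+R.apply([0,0,376]); print('elbow',e.round(),'wrist',w.round(), 'rel shoulder')
A=params('top');B=params('side')
for c in (200,250,300,350):
    W=np.array([w[0],w[1],73+c]); E=W+e-w
    print(c,proj('top',[W,E],A).round().tolist(),proj('side',[W,E],B).round().tolist())
E
```

```text
elbow [ 354. -123.  422.] wrist [473.  -3.  86.] rel shoulder
200 [[331.0, 276.0], [466.0, 384.0]] [[394.0, 196.0], [687.0, -35.0]]
250 [[332.0, 274.0], [482.0, 391.0]] [[400.0, 179.0], [733.0, -94.0]]
300 [[333.0, 271.0], [500.0, 401.0]] [[408.0, 158.0], [789.0, -167.0]]
350 [[334.0, 269.0], [524.0, 412.0]] [[416.0, 135.0], [850.0, -252.0]]
```

Call:
send_rows --pt "70 1 2 15 0" --pt "70 2 4 30 0" --pt "70 2 4 45 -0.5" --pt "70 2 4 54 -0.5" --pt "70 2 4 56 -0.5"

```text
clock: 3.8
eef_pos: [470.8, -4.4, 16.6]
tool_rot: [-3.133, 0.002, 1.653]
force: [-0.2, -0.7, -0.4]
width: 70.2
```

```bash
python3 - <<'E'
from h import *
go(471,-4,15,94.7)
s=ctrl.read_state(); print(s['qpos'].round(2))
cv2.imwrite('pics/wrist4.png',ctrl.get_image('wrist')[:,:,::-1])
E
```

```text
t 3.8 pos [470.8  -4.4  16.6] rot [-1.795e+02  1.000e-01  9.470e+01] F [-0.2 -0.7 -0.4] w 70.2 -> tool d [0.3 0.3 1.6] roll 0.0 | len 1.6
[ 0.2   0.82 -0.37  2.15  0.9   0.35  0.71]
```

View pics/wrist4.png

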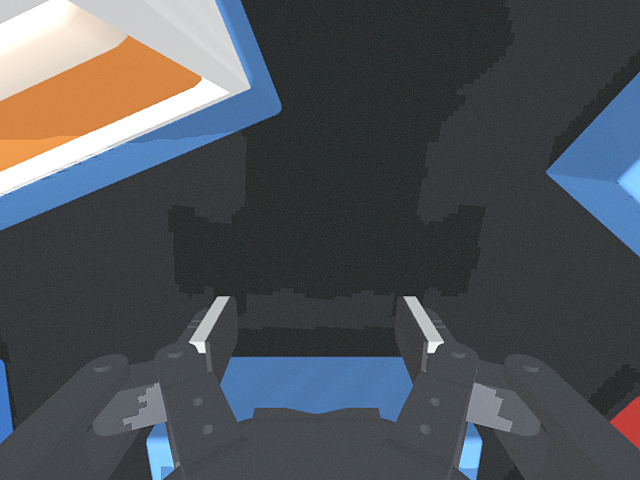

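Call:
send_rows --pt "70 0 4 0 0" --pt "70 0 8 0 0" --pt "70 0 11 0 0" --pt "70 0 14 0 0" --pt "70 0 16 0 0"

```text
clock: 4.35
eef_pos: [485.7, -3.2, 16.4]
tool_rot: [-3.13, 0.003, 1.653]
force: [-4.5, -0.5, 2.7]
width: 70.1
```

Call:
send_rows --pt "70 0 2 0 0" --pt "70 0 4 0 0" --pt "70 0 6 0 0" --pt "70 0 8 0 0" --pt "70 0 10 0 0"

```text
clock: 4.85
eef_pos: [492.6, -3.2, 15.8]
tool_rot: [-3.125, 0.004, 1.653]
force: [-7.0, -1.0, 3.0]
width: 70.1
```

```bash
python3 - <<'E'
from h import *
go(590,11,16,91.75)
cv2.imwrite('pics/side5.png',ctrl.get_image('side')[:,:,::-1])
cv2.imwrite('pics/wrist5.png',ctrl.get_image('wrist')[:,:,::-1])
im=cv2.imread('pics/side5.png')[120:320,180:420]; cv2.imwrite('pics/s5c.png',cv2.resize(im,None,fx=3,fy=3,interpolation=cv2.INTER_CUBIC))
E
```

```text
t 4.85 pos [492.6  -3.2  15.8] rot [-179.     0.3   94.7] F [-7. -1.  3.] w 70.1 -> tool d [ 6.1 98.2 -1.9] roll 3.0 | len 98.5
```

View pics/s5c.png

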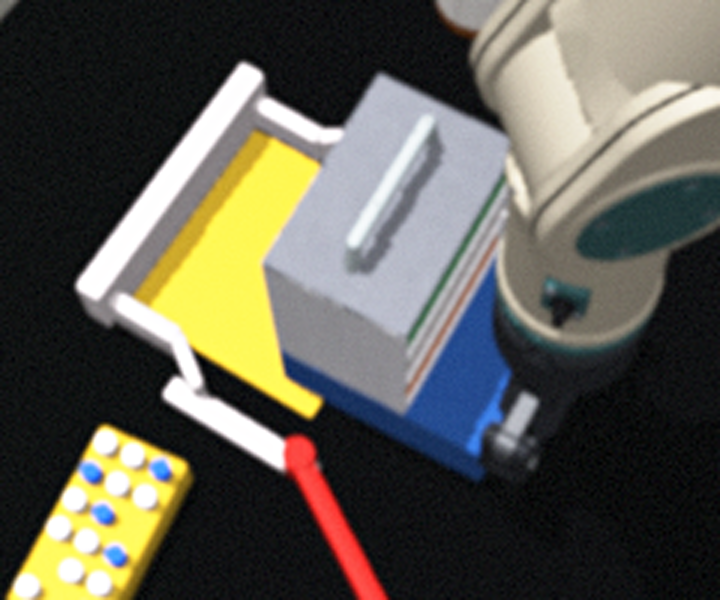

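View pics/wrist5.png

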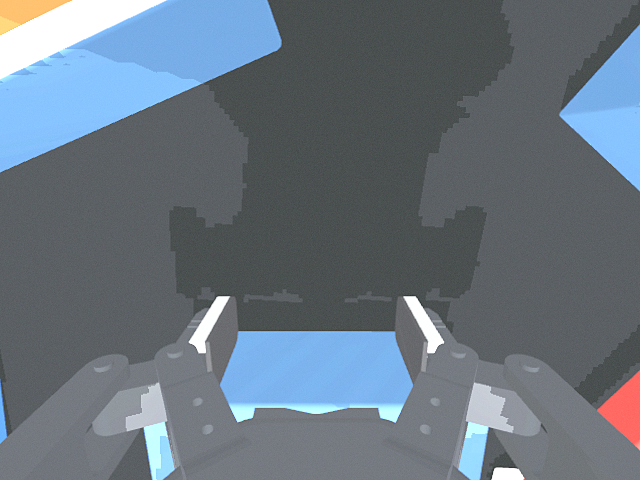

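Call:
send_rows --pt "70 1 10 0 0.3" --pt "70 1.5 20 0 0.6" --pt "70 2 30 0 0.9" --pt "70 2.5 40 0 1.2" --pt "70 2.5 41 0 1.2"

```text
clock: 5.45
eef_pos: [533.3, 2.5, 14.7]
tool_rot: [-3.124, 0.005, 1.632]
force: [-3.4, -0.7, -1.9]
width: 70.1
```

```bash
python3 - <<'E'
from h import *
go(592,11,16,91.75)
cv2.imwrite('pics/side6.png',ctrl.get_image('side')[:,:,::-1])
im=cv2.imread('pics/side6.png')[120:320,180:420]; cv2.imwrite('pics/s6c.png',cv2.resize(im,None,fx=3,fy=3,interpolation=cv2.INTER_CUBIC))
E
```

```text
t 5.45 pos [533.3   2.5  14.7] rot [-179.     0.3   93.5] F [-3.4 -0.7 -1.9] w 70.1 -> tool d [ 4.9 59.1 -2.4] roll 1.7 | len 59.4
```

View pics/s6c.png

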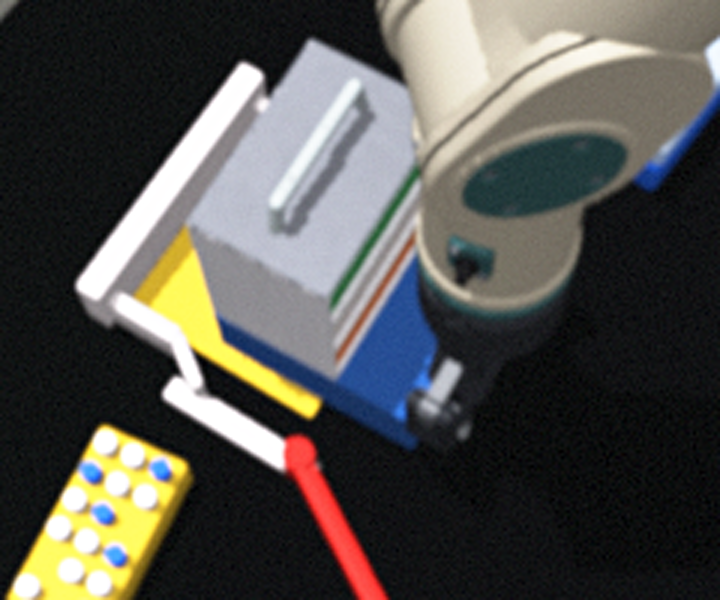

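```bash
python3 - <<'E'
from h import *
s=lambda u,v:(180+u/3-.3,120+v/3-.3)
fl,fr,rl=[pix2z('side',s(*p),173) for p in [(190,230),(312,38),(331,308)]]
print(fl,fr,rl)
a1=np.degrees(np.arctan2(fr[0]-fl[0],-(fr[1]-fl[1]))); a2=np.degrees(np.arctan2(fl[1]-rl[1],fl[0]-rl[0])); print(a1,a2)
c=(fr+rl)/2; t=np.radians((a1+a2)/2); o=c[:2]-25*np.array([np.cos(t),np.sin(t)]); print('origin',o)
d=o-[668.3,13.3]; g=.03; print('dock', d[0]*np.cos(g)+d[1]*np.sin(g), -d[0]*np.sin(g)+d[1]*np.cos(g), np.degrees(t-g))
E
```

```text
[666.07035176  73.29138853 173.        ] [677.82426687 -47.05040125 173.        ] [586.3761016  68.6867058 173.       ]
5.578447969880578 3.30683680796881
origin [607.17529979   8.88162569]
dock -61.22972750920322 -2.582920231399207 2.723769003532225
```

Call:
send_rows --pt "70 1 9 0 0.3" --pt "70 2 18 0 0.7" --pt "70 3 28 0 1.1" --pt "70 4 38 0 1.5" --pt "70 4 45 0 1.6"

```text
clock: 6.0
eef_pos: [575.0, 9.2, 14.1]
tool_rot: [-3.119, 0.006, 1.604]
force: [-12.0, -1.0, 13.5]
width: 70.0
```

Call:
send_rows --pt "70 0 3 0 0" --pt "70 0 6 0 0" --pt "70 0 8 0 0" --pt "70 0 10 0 0" --pt "70 0 11 0 0"

```text
clock: 6.5
eef_pos: [582.6, 9.6, 14.2]
tool_rot: [-3.113, 0.008, 1.604]
force: [-11.3, -0.1, 11.9]
width: 69.7
```

```bash
python3 - <<'E'
from h import *
go(592,11,16,91.75)
for n in ['side','wrist','top']: cv2.imwrite(f'pics/{n}7.png',ctrl.get_image(n)[:,:,::-1])
im=cv2.imread('pics/side7.png')[120:320,180:420]; cv2.imwrite('pics/s7c.png',cv2.resize(im,None,fx=3,fy=3,interpolation=cv2.INTER_CUBIC))
E
```

```text
t 6.5 pos [582.6   9.6  14.2] rot [-178.4    0.4   91.9] F [-11.3  -0.1  11.9] w 69.7 -> tool d [ 1.1  9.4 -2.1] roll 0.2 | len 9.6
```

View pics/s7c.png

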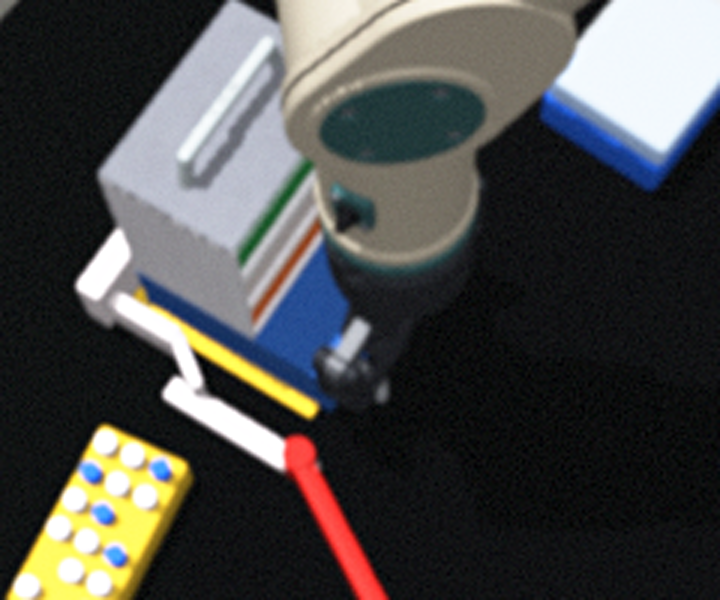

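View pics/wrist7.png

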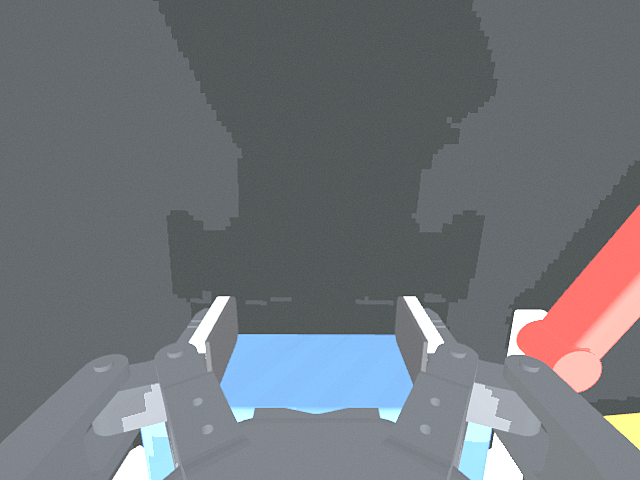

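The fingertips meet their shadows (row ~298) and Fz is +12 N, so they are rubbing the bench. I'll back off a little, raise the tool and then push on.

Call:
send_rows --pt "70 0 -5 -1 0" --pt "70 0 -9 -8 0" --pt "70 0 -9 -15 0" --pt "70 0 -9 -15 0"

```text
clock: 7.05
eef_pos: [575.7, 9.6, 30.9]
tool_rot: [-3.117, 0.007, 1.604]
force: [0.2, -0.1, 0.2]
width: 70.2
```

```bash
python3 - <<'E'
from h import *
go(592,11,26,91.75)
s=ctrl.read_state();print(s['qpos'].round(2),s['tau'].round(1))
for n in ['side']: cv2.imwrite(f'pics/{n}8.png',ctrl.get_image(n)[:,:,::-1])
im=cv2.imread('pics/side8.png')[120:320,180:420]; cv2.imwrite('pics/s8c.png',cv2.resize(im,None,fx=3,fy=3,interpolation=cv2.INTER_CUBIC))
E
```

```text
t 7.05 pos [575.7   9.6  30.9] rot [-178.6    0.4   91.9] F [ 0.2 -0.1  0.2] w 70.2 -> tool d [ 0.9 16.4  4.4] roll 0.2 | len 17.0
[ 0.25  0.9  -0.53  1.84  0.73  0.64  0.88] [  0.2 -56.6  -7.8  -9.2  -0.1   0.3   0. ]
```

View pics/s8c.png

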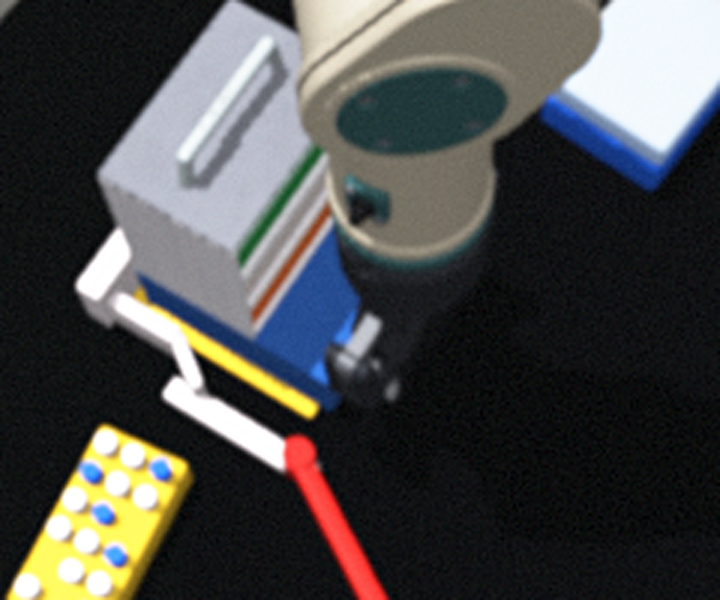

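```bash
cat >> h.py <<'E'
def tower(fl,fr,rl):
    fl,fr,rl=[pix2z('side',p,173) for p in (fl,fr,rl)]
    print(fl.round(1),fr.round(1),rl.round(1))
    a1=np.degrees(np.arctan2(fr[0]-fl[0],-(fr[1]-fl[1]))); a2=np.degrees(np.arctan2(fl[1]-rl[1],fl[0]-rl[0]))
    c=(fr+rl)/2; t=np.radians((a1+a2)/2); o=c[:2]-25*np.array([np.cos(t),np.sin(t)])
    d=o-[668.3,13.3]; g=.03; print('yaws',a1,a2,'origin',o,'dock', d[0]*np.cos(g)+d[1]*np.sin(g), -d[0]*np.sin(g)+d[1]*np.cos(g), np.degrees(t-g))
E
python3 - <<'E'
from h import *
s=lambda u,v:(180+u/3-.3,120+v/3-.3)
tower(s(98,174),s(233,-1),s(235,262))
im=cv2.imread('pics/side8.png')[100:220,200:320]; cv2.imwrite('pics/s8d.png',cv2.resize(im,None,fx=5,fy=5,interpolation=cv2.INTER_CUBIC))
E
```

```text
[721.5  74.2 173. ] [724.7 -43.4 173. ] [638.1  74.8 173. ]
yaws 1.5332656023446785 -0.421674833355055 origin [656.40363689  15.46717137] dock -11.826004754791565 2.523033582720527 -1.163078000897658
```

View pics/s8d.png

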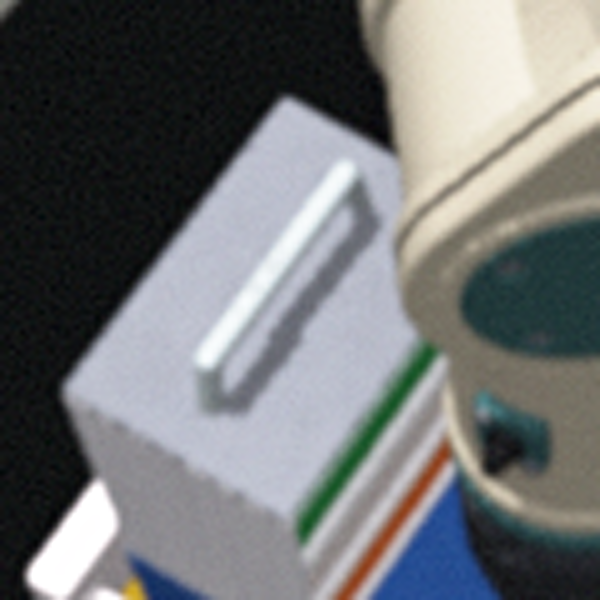

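Call:
send_rows --pt "70 0 5 3 0" --pt "70 0 9 5 0" --pt "70 0.5 12 6 0" --pt "70 0.5 14 6 0" --pt "70 0.5 16 6 0.2"

```text
clock: 7.6
eef_pos: [586.9, 10.1, 23.0]
tool_rot: [-3.107, 0.009, 1.601]
force: [-9.4, -0.5, 8.1]
width: 70.4
```

Call:
send_rows --pt "70 0 1 0 0" --pt "70 0 2 0 0" --pt "70 0 3 0 0"

```text
clock: 7.9
eef_pos: [587.1, 10.2, 22.2]
tool_rot: [-3.101, 0.01, 1.601]
force: [-9.3, -0.1, 6.8]
width: 70.2
```

```bash
python3 - <<'E'
from h import *
go(592,11,26,91.75)
for n in ['side','wrist']: cv2.imwrite(f'pics/{n}9.png',ctrl.get_image(n)[:,:,::-1])
im=cv2.imread('pics/side9.png')[90:290,180:380]; cv2.imwrite('pics/s9c.png',cv2.resize(im,None,fx=3,fy=3,interpolation=cv2.INTER_CUBIC))
E
```

```text
t 7.9 pos [587.1  10.2  22.2] rot [-177.7    0.6   91.7] F [-9.3 -0.1  6.8] w 70.2 -> tool d [ 0.6  4.7 -4. ] roll -0.0 | len 6.2
```

View pics/s9c.png

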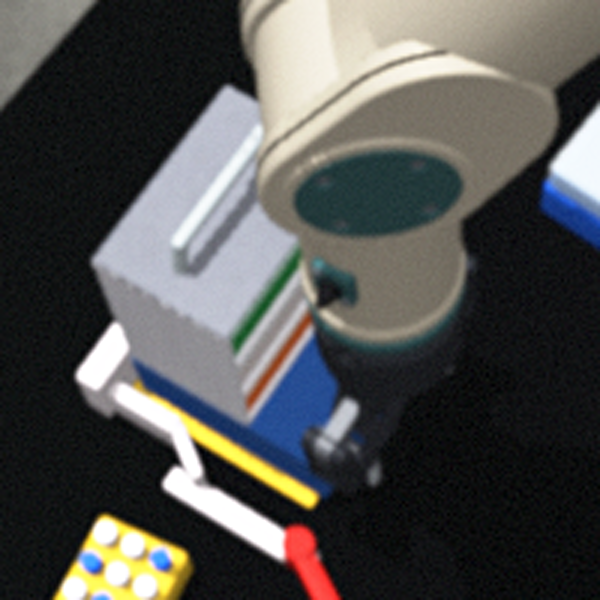

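View pics/wrist9.png

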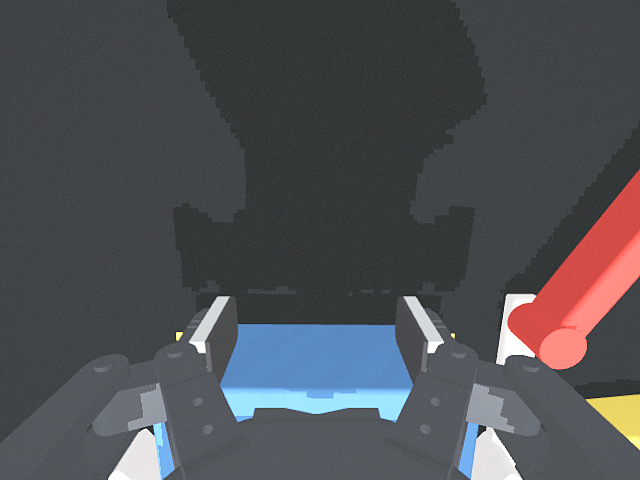

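```bash
python3 - <<'E'
from h import *
s=lambda u,v:(180+u/3-.3,90+v/3-.3)
tower(s(93,262),s(230,86),s(234,337))
tower((212.5,177.5),(256.5,119.3),(259.3,204.9))
s=ctrl.read_state();print(s['qpos'].round(2),s['tau'].round(1),s['torque'])
E
```

```text
[724.2  74.7 173. ] [727. -44. 173.] [643.1  68.7 173. ]
yaws 1.3342677233664666 4.2183517348561015 origin [660.0890355   11.15343378] dock -8.271657165665372 -1.8993083507527384 1.0574363437188143
[721.6  73.8 173. ] [725.9 -42.7 173. ] [638.6  71.1 173. ]
yaws 2.1088412477606897 1.8933896003859372 origin [657.22315975  13.29587629] dock -11.071979735470332 0.3281335076278788 0.2822420386808437
[ 0.25  0.93 -0.53  1.79  0.72  0.67  0.9 ] [  0.2 -57.5  -7.7 -14.    1.   -1.6  -0. ] [ 0.13411865  1.40517808 -0.01841572]
```

Call:
send_rows --pt "70 0 -4 0 0" --pt "70 0 -8 -2 0" --pt "70 0 -8 -8 0" --pt "70 0 -8 -8 0"

```text
clock: 8.4
eef_pos: [580.7, 10.2, 31.5]
tool_rot: [-3.104, 0.01, 1.601]
force: [-0.3, 0.1, -0.5]
width: 69.9
```

Call:
send_rows --pt "70 0 4 0 0" --pt "70 0 8 0 0" --pt "70 0 12 0 0" --pt "70 0 15 0 0" --pt "70 0 18 0 0"

```text
clock: 8.9
eef_pos: [592.8, 10.3, 30.5]
tool_rot: [-3.091, 0.012, 1.601]
force: [-19.9, -1.2, 16.2]
width: 69.8
```

```bash
python3 - <<'E'
from h import *
go(592,11,30,91.75)
for n in ['side','wrist']: cv2.imwrite(f'pics/{n}10.png',ctrl.get_image(n)[:,:,::-1])
im=cv2.imread('pics/side10.png')[90:290,180:380]; cv2.imwrite('pics/s10c.png',cv2.resize(im,None,fx=3,fy=3,interpolation=cv2.INTER_CUBIC))
E
```

```text
t 8.9 pos [592.8  10.3  30.5] rot [-177.1    0.7   91.8] F [-19.9  -1.2  16.2] w 69.8 -> tool d [ 0.7 -0.7  0.5] roll 0.0 | len 1.1
```

View pics/s10c.png

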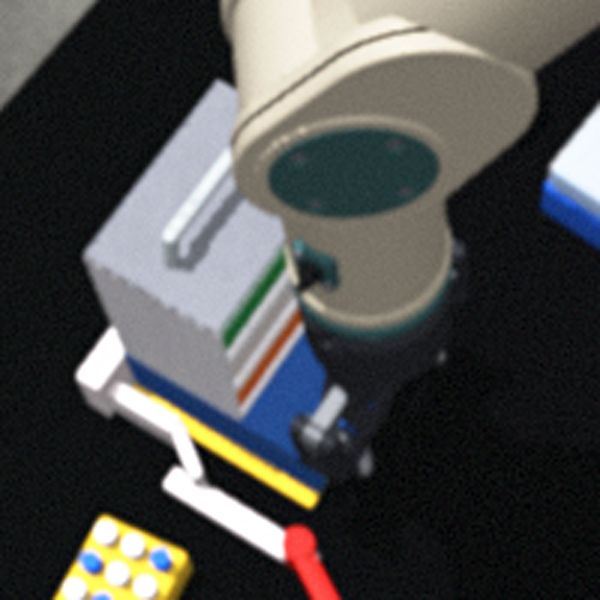

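```bash
python3 - <<'E'
from h import *
s=lambda u,v:(180+u/3-.3,90+v/3-.3)
tower(s(85,255),s(218,80),s(222,332))
E
```

```text
[729.9  73.9 173. ] [734.3 -43.5 173. ] [649.5  69.8 173. ]
yaws 2.141561300170046 2.8856988358065134 origin [666.88291231  12.0730349 ] dock -1.4532534758211828 -1.1839067577848819 0.7947566825958104
```

View pics/wrist10.png

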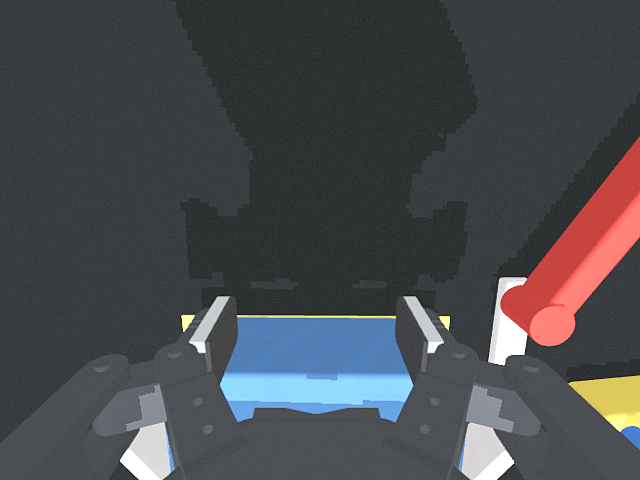

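Call:
send_rows --pt "70 0 1.5 0 0" --pt "70 0 3 0 0" --pt "70 0 4 0 0"

```text
clock: 9.3
eef_pos: [592.6, 10.3, 30.0]
tool_rot: [-3.082, 0.014, 1.602]
force: [-13.1, -0.2, 12.1]
width: 69.6
```

Call:
send_rows --pt "70 0 -4 0 0" --pt "70 0 -10 0 0" --pt "70 0 -20 0 0" --pt "70 0 -40 -15 0" --pt "70 0 -60 -30 0"

```text
clock: 9.8
eef_pos: [533.5, 8.9, 63.5]
tool_rot: [-3.082, 0.014, 1.602]
force: [-0.4, 0.2, 0.3]
width: 70.0
```

```bash
python3 - <<'E'
from h import *
go(592,11,30,91.75)
for n in ['side','wrist','top']: cv2.imwrite(f'pics/{n}11.png',ctrl.get_image(n)[:,:,::-1])
im=cv2.imread('pics/side11.png')[90:290,180:380]; cv2.imwrite('pics/s11c.png',cv2.resize(im,None,fx=3,fy=3,interpolation=cv2.INTER_CUBIC))
im=cv2.imread('pics/top11.png')[120:320,220:420]; cv2.imwrite('pics/t11c.png',cv2.resize(im,None,fx=3,fy=3,interpolation=cv2.INTER_CUBIC))
E
```

```text
t 9.8 pos [533.5   8.9  63.5] rot [-176.6    0.8   91.8] F [-0.4  0.2  0.3] w 70.0 -> tool d [ 0.7 60.4 29.9] roll 0.0 | len 67.4
```

View pics/s11c.png

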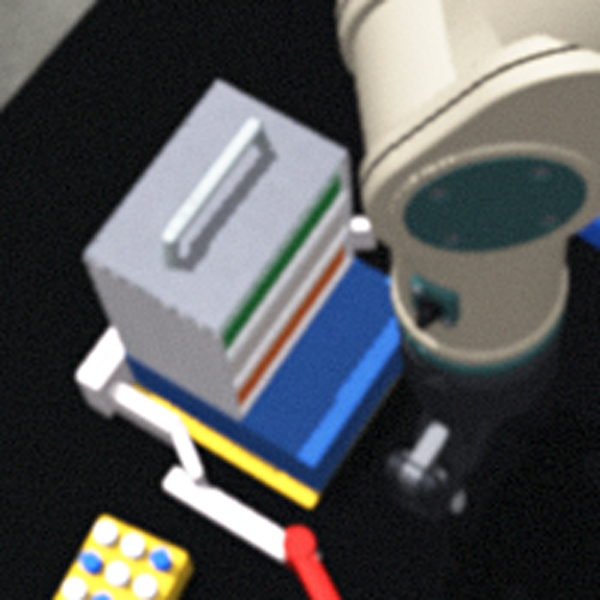

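View pics/t11c.png

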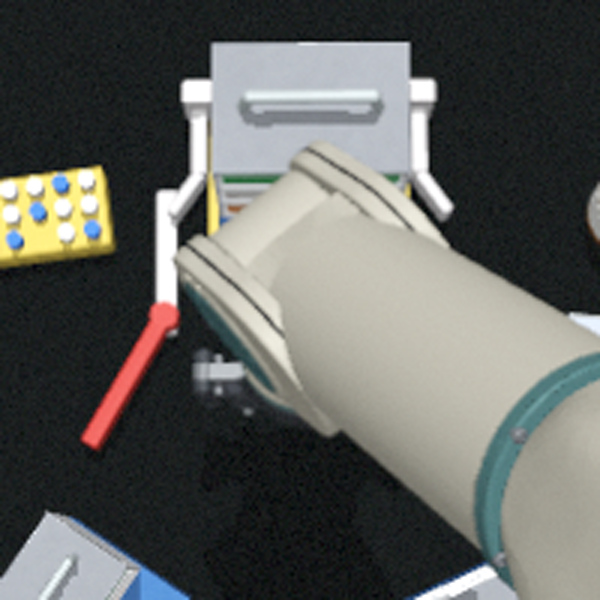

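View pics/wrist11.png

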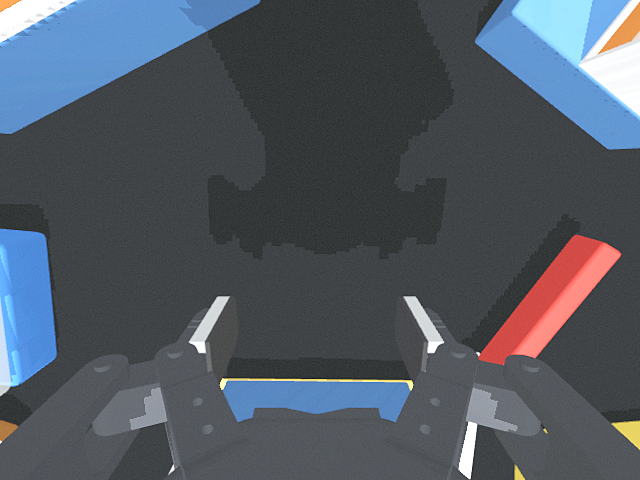

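```bash
python3 - <<'E'
from h import *
s=lambda u,v:(180+u/3-.3,90+v/3-.3)
t=lambda u,v:(220+u/3-.3,120+v/3-.3)
tower(s(85,256),s(218,79),s(223,331))
for p in [(211,42),(409,42),(413,173)]: print(pix2z('top',t(*p),173).round(1))
for p in [(184,104),(434,102)]: print('bs front top',pix2z('top',t(*p),45).round(1))
print('hinge',pix2z('top',t(164,314),33).round(1),'tip',pix2z('top',t(93,444),33).round(1))
E
```

```text
[729.5  74.3 173. ] [734.6 -43.9 173. ] [649.4  69.1 173. ]
yaws 2.457920699683884 3.697896536996118 origin [667.02509293  11.23758776] dock -1.3361964948590108 -2.0232427505637953 1.3590352329475313
[731.2  74.5 173. ]
[734.3 -43.4 173. ]
[654.2 -46.8 173. ]
bs front top [729.   98.7  45. ]
bs front top [734.8 -69.   45. ]
hinge [588. 108.  33.] tip [500. 152.  33.]
```

The tower's front edge and the backstop's front face agree within about 1 mm, and an extra 4 mm push did not move it, so it is home and upright. Next is the gate, with closed fingers, starting from its outer side.

Call:
send_rows --pt "0 0 0 -30 0" --pt "0 10 2 -55 0" --pt "0 40 5 -55 0" --pt "0 75 10 -55 0" --pt "0 110 15 -55 0"

```text
clock: 10.45
eef_pos: [550.5, 120.9, 116.5]
tool_rot: [-3.086, 0.014, 1.6]
force: [-0.2, -0.1, -0.3]
width: 0.3
```

```bash
python3 - <<'E'
from h import *
go(550,168,110,91.75)
print([pix2z('top',p,40).round() for p in [(257,177),(257,206),(203,209)]])
E
```

```text
t 10.45 pos [550.5 120.9 116.5] rot [-176.8    0.8   91.7] F [-0.2 -0.1 -0.3] w 0.3 -> tool d [47.2  1.2  5.7] roll -0.1 | len 47.5
[array([682., 146.,  40.]), array([623., 143.,  40.]), array([615., 252.,  40.])]
```

Call:
send_rows --pt "0 25 0 3 0" --pt "0 48 1 5 0" --pt "0 48 1 35 0" --pt "0 48 1 65 0" --pt "0 48 1 80 0"

```text
clock: 10.95
eef_pos: [545.1, 167.2, 33.0]
tool_rot: [-3.083, 0.015, 1.6]
force: [-0.9, -0.8, 0.9]
width: -0.2
```

```bash
python3 - <<'E'
from h import *
go(550,168,26,91.75)
for n in ['side','wrist']: cv2.imwrite(f'pics/{n}12.png',ctrl.get_image(n)[:,:,::-1])
im=cv2.imread('pics/side12.png')[190:390,170:400]; cv2.imwrite('pics/s12c.png',cv2.resize(im,None,fx=2.6,fy=2.6,interpolation=cv2.INTER_CUBIC))
E
```

```text
t 10.95 pos [545.1 167.2  33. ] rot [-176.7    0.9   91.7] F [-0.9 -0.8  0.9] w -0.2 -> tool d [0.8 5.4 6.7] roll -0.0 | len 8.6
```

View pics/s12c.png

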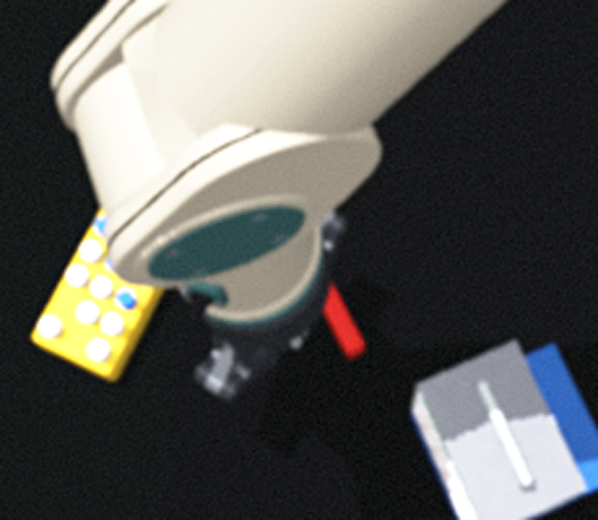

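View pics/wrist12.png

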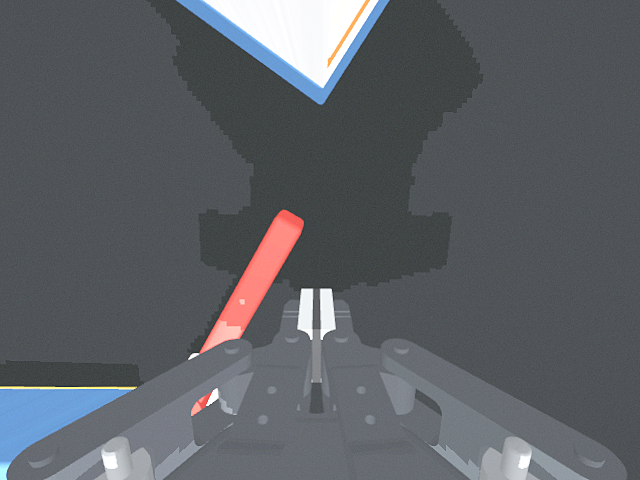

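Call:
send_rows --pt "0 0 0 8 0" --pt "0 -8 0 8 0" --pt "0 -15 -3 8 0" --pt "0 -28 -11 8 0" --pt "0 -40 -18 7 0"

```text
clock: 11.55
eef_pos: [528.3, 125.9, 29.1]
tool_rot: [-3.085, 0.014, 1.6]
force: [1.8, 0.9, -0.5]
width: 0.4
```

```bash
cat >> h.py <<'E'
def dock():
    s=ctrl.read_state(); d=s['eef_pos'][:2]-[668.3,13.3]; g=.03
    print('dock',(d[0]*np.cos(g)+d[1]*np.sin(g)).round(1),(-d[0]*np.sin(g)+d[1]*np.cos(g)).round(1),'z',s['eef_pos'][2].round(1),'F',s['force'].round(1),'q',s['qpos'].round(2))
E
python3 -c "
from h import *
dock(); cv2.imwrite('pics/wrist13.png',ctrl.get_image('wrist')[:,:,::-1])"
```

```text
dock -136.6 116.8 z 29.1 F [ 1.8  0.9 -0.5] q [ 0.04  0.88 -0.51  1.9   0.71  0.62  0.66]
```

View pics/wrist13.png

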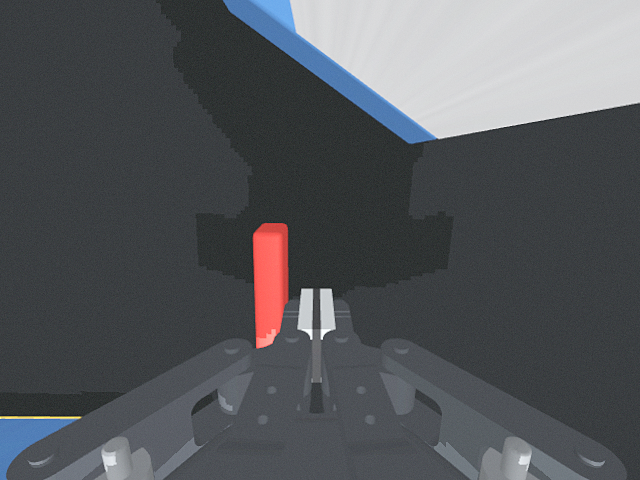

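Call:
send_rows --pt "0 -12 -2 2 0" --pt "0 -23 -3 4 0" --pt "0 -35 0 4 0" --pt "0 -47 4 4 0" --pt "0 -57 11 3 0"

```text
clock: 12.1
eef_pos: [538.7, 64.1, 26.0]
tool_rot: [-3.08, 0.019, 1.597]
force: [-1.0, 2.4, 0.3]
width: -0.2
```

```bash
python3 -c "
from h import *
dock(); cv2.imwrite('pics/wrist14.png',ctrl.get_image('wrist')[:,:,::-1])"
```

```text
dock -128.1 54.7 z 26.0 F [-1.   2.4  0.3] q [ 0.15  0.89 -0.51  1.9   0.72  0.62  0.75]
```

View pics/wrist14.png

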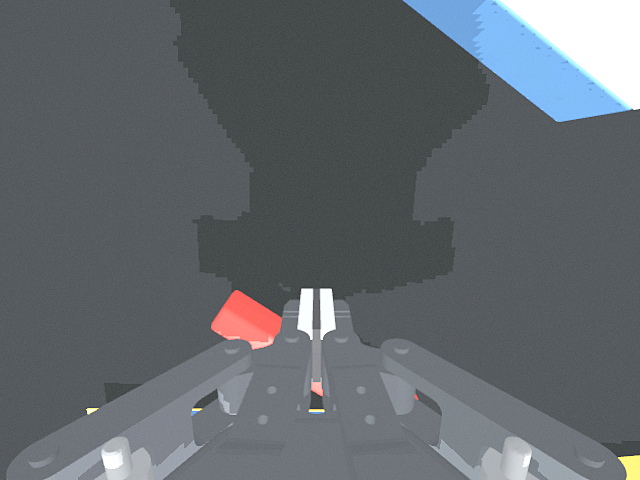

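Call:
send_rows --pt "0 -4 8 0 0" --pt "0 -8 15 -1 0" --pt "0 -12 22 -1 0" --pt "0 -15 28 -2 0" --pt "0 -15 32 -2 0"

```text
clock: 12.65
eef_pos: [573.6, 46.8, 26.5]
tool_rot: [-3.082, 0.022, 1.594]
force: [-0.4, -0.6, 0.9]
width: -0.1
```

```bash
python3 -c "
from h import *
dock(); cv2.imwrite('pics/wrist15.png',ctrl.get_image('wrist')[:,:,::-1])"
```

```text
dock -93.6 36.3 z 26.5 F [-0.4 -0.6  0.9] q [ 0.18  0.92 -0.53  1.81  0.71  0.69  0.82]
```

View pics/wrist15.png

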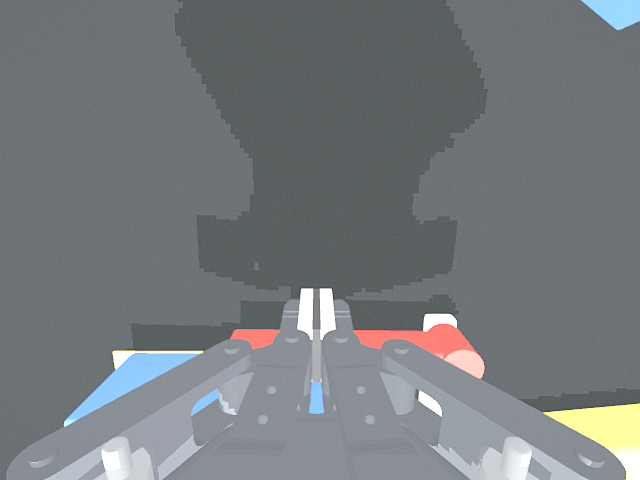

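Call:
send_rows --pt "0 0 1 0 0" --pt "0 0 2 0 0" --pt "0 0 3 0 0" --pt "0 0 4 0 0"

```text
clock: 13.1
eef_pos: [574.3, 46.8, 26.2]
tool_rot: [-3.076, 0.024, 1.595]
force: [-10.6, -0.3, 8.5]
width: 0.0
```

Call:
send_rows --pt "0 0 1 0 0" --pt "0 0 2 0 0" --pt "0 0 3 0 0"

```text
clock: 13.4
eef_pos: [574.3, 46.8, 26.0]
tool_rot: [-3.07, 0.025, 1.595]
force: [-10.2, -0.3, 9.1]
width: 0.1
```

Hard stop reached: 10 N with no further motion. Now I'll back off and check.

Call:
send_rows --pt "0 0 -4 0 0" --pt "0 0 -12 0 0" --pt "0 0 -30 -5 0" --pt "0 0 -55 -25 0" --pt "0 0 -70 -60 0"

```text
clock: 13.9
eef_pos: [505.7, 46.4, 90.0]
tool_rot: [-3.065, 0.026, 1.596]
force: [-0.3, 0.1, 0.5]
width: 0.1
```

Call:
send_rows --pt "0 0 0 -45 0" --pt "0 0 0 -90 0" --pt "0 0 0 -135 0" --pt "0 -40 0 -180 0" --pt "0 -80 -10 -200 0"

```text
clock: 14.4
eef_pos: [515.9, -22.2, 292.7]
tool_rot: [-3.073, 0.025, 1.601]
force: [1.0, -0.7, 0.5]
width: -0.0
```

```bash
python3 - <<'E'
from h import *
go(470,-60,330,91)
for n in ['side','top']: cv2.imwrite(f'pics/{n}16.png',ctrl.get_image(n)[:,:,::-1])
im=cv2.imread('pics/side16.png')[90:290,180:380]; cv2.imwrite('pics/s16c.png',cv2.resize(im,None,fx=3,fy=3,interpolation=cv2.INTER_CUBIC))
E
```

```text
t 14.4 pos [515.9 -22.2 292.7] rot [-176.1    1.4   91.7] F [ 1.  -0.7  0.5] w -0.0 -> tool d [-37.3 -49.4 -33.1] roll 0.7 | len 70.1
```

View pics/s16c.png

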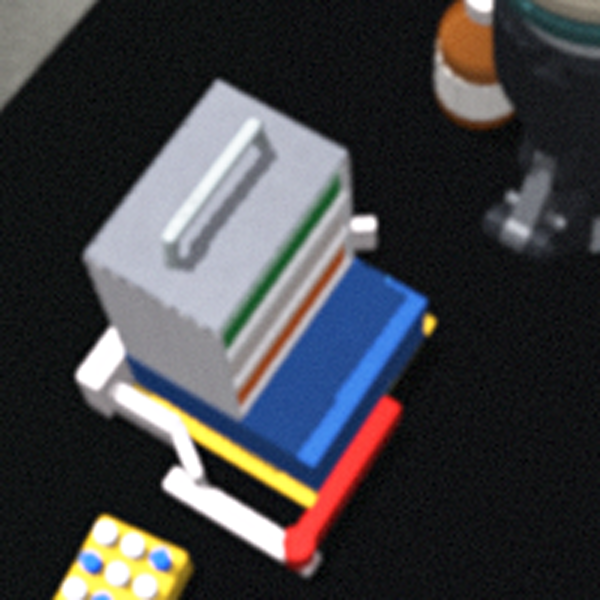

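View pics/top16.png

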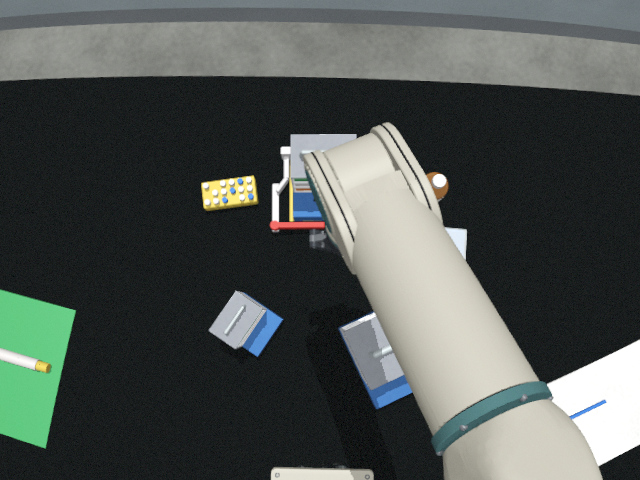

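```bash
python3 - <<'E'
from h import *
s=lambda u,v:(180+u/3-.3,90+v/3-.3)
h=pix2z('side',s(297,545),33);t=pix2z('side',s(391,405),33);d=(t-h)[:2];g=.03
dx=d[0]*np.cos(g)+d[1]*np.sin(g);dy=-d[0]*np.sin(g)+d[1]*np.cos(g);print(h,t,'q',np.arctan2(-dx,-dy),np.hypot(dx,dy))
tower(s(85,256),s(218,79),s(222,331))
print('rear',[pix2z('side',s(*p),50).round(1) for p in [(310,468),(427,300)]])
a=cv2.imread('pics/top0.png').astype(int);b=cv2.imread('pics/top16.png').astype(int)
D=np.abs(a-b).max(2)
for n,(x0,y0,x1,y1) in dict(rack=(195,170,265,215),small=(205,285,290,360),).items(): print(n,(D[y0:y1,x0:x1]>60).sum())
a=cv2.imread('pics/side0.png').astype(int);b=cv2.imread('pics/side16.png').astype(int);D=np.abs(a-b).max(2)
for n,(x0,y0,x1,y1) in dict(rack=(175,255,250,340),small=(320,315,415,405),dock=(205,140,245,255),bottle=(322,80,345,135)).items(): print(n,(D[y0:y1,x0:x1]>60).sum())
E
```

```text
[587.63036798 108.72195713  33.        ] [590.49586181  11.38611034  33.        ] q 0.0005692553230143102 97.37801664419774
[729.5  74.3 173. ] [734.6 -43.9 173. ] [649.8  69.4 173. ]
yaws 2.457920699683884 3.5243836793449645 origin [667.22387109  11.40960628] dock -1.1323479918581891 -1.857264080898854 1.2722788041219546
rear [array([603.2,  72.2,  50. ]), array([605.5, -48. ,  50. ])]
rack 0
small 0
rack 0
small 0
dock 1970
bottle 29
```

Call:
send_rows --pt "0 30 -10 -30 0" --pt "0 70 -20 -40 0" --pt "0 110 -30 -40 0" --pt "0 150 -40 -40 0" --pt "0 190 -40 -40 0"

```text
clock: 15.0
eef_pos: [474.2, 161.5, 329.2]
tool_rot: [-3.074, 0.033, 1.587]
force: [0.3, -0.6, -0.9]
width: 0.4
```

```bash
python3 - <<'E'
from h import *
go(470,-60,330,91)
for n in ['side','top']: cv2.imwrite(f'pics/{n}17.png',ctrl.get_image(n)[:,:,::-1])
a=cv2.imread('pics/side17.png');b=cv2.imread('pics/top17.png'); cv2.imwrite('pics/c17.png',cv2.resize(np.hstack([a,b]),(800,300)))
for f,n,(x0,y0,x1,y1) in [('side','bottle',(322,75,360,135)),('side','tipbox',(360,100,440,185)),('side','large',(420,130,540,290)),('top','bottle',(412,168,452,212)),('top','tipbox',(400,222,470,275))]:
    D=np.abs(cv2.imread(f'pics/{f}0.png').astype(int)-cv2.imread(f'pics/{f}17.png')).max(2); print(f,n,(D[y0:y1,x0:x1]>60).sum())
E
```

```text
t 15.0 pos [474.2 161.5 329.2] rot [-176.1    1.9   90.9] F [ 0.3 -0.6 -0.9] w 0.4 -> tool d [-221.4   -7.2    6.9] roll -0.1 | len 221.6
side bottle 2045
side tipbox 6332
side large 2438
top bottle 0
top tipbox 0
```

View pics/c17.png

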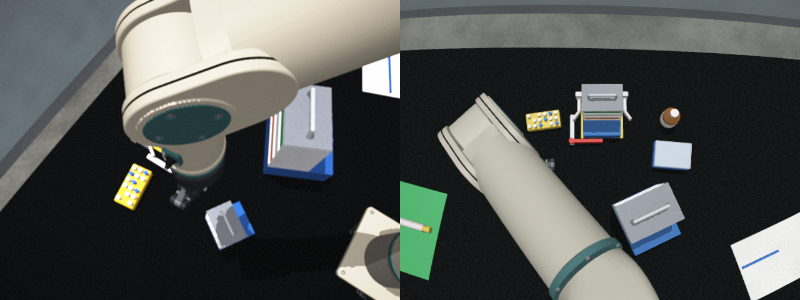

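```bash
python3 -c "
from cell import ctrl
print(ctrl.finish_job())"
```

```text
the job is handed in; nothing more can be done
None
```

The tower is home in the dock and the gate is shut behind it. I handed the job in at about 15 s with the robot clear of everything.

I pushed the middle-sized tower on its blue base's rear face with both fingers open. It slid upright between the guides onto the backstop, where an extra 4 mm push did not move it. I then swung the red gate shut from its outer side with closed fingers until it met the hard stop, at about 10 N with no further motion.

**Tower:** its rear face and front edge measure within about 1 to 1.5 mm of home, and it is upright. The yaw estimates from the pictures scatter by about 1° around the dock's. Single roof fits put the tower up to about 1.3 mm short and 2 mm sideways, which is within the measuring error.

**Gate:** it measures q ≈ 0.001 rad.

**Other objects:** comparing pictures, the tube rack, bottle, tip box and small tower have not moved. The large tower was only checked by eye. The side view of the bottle, tip box and large tower was blocked by the arm in the last picture, so only the top view confirms the bottle and tip box.

**What went less well:**
- The fingertips rubbed the bench at one stage, with about 12 to 13 N upward. I backed off, raised the tool and pushed on.
- The tool tilted by up to about 4° over the job, so late in the push the fingers probably bore near the top of the base rather than at 20 to 30 mm.

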